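# Load the flask carrier

### The job

Gather the four amber flasks with red, yellow, blue and green stoppers into the wooden carrier, each standing upright in the cell whose floor pad has the colour of its stopper. They are glass, so keep them upright and set them down gently without dropping them. Leave the clear flask with the blue stopper and the amber flask with the white stopper standing where they are.

Things in the scene. Friction and masses are not known exactly. Their poses are not given: they have to be found in the camera images.
- flask_red: Stoppered volumetric flask of brown amber glass with a red stopper, standing upright on the bench at the start. Origin at the centre of its underside, z up. 125 mm tall, 70 to 135 g: round bulb 50 mm across (widest 12 to 26 mm up, foot 38 mm across), tapering from 42 mm up to a plain neck 14 mm across between 60 and 104 mm up (good to grip about 88 mm up), then a stopper 19 mm across from 104 to 125 mm, fixed to the flask. Round: its yaw means nothing.
- flask_yellow: Stoppered volumetric flask of brown amber glass with a yellow stopper, standing upright on the bench at the start. Origin at the centre of its underside, z up. 125 mm tall, 70 to 135 g: round bulb 50 mm across (widest 12 to 26 mm up, foot 38 mm across), tapering from 42 mm up to a plain neck 14 mm across between 60 and 104 mm up (good to grip about 88 mm up), then a stopper 19 mm across from 104 to 125 mm, fixed to the flask. Round: its yaw means nothing.
- flask_blue: Stoppered volumetric flask of brown amber glass with a blue stopper, standing upright on the bench at the start. Origin at the centre of its underside, z up. 125 mm tall, 70 to 135 g: round bulb 50 mm across (widest 12 to 26 mm up, foot 38 mm across), tapering from 42 mm up to a plain neck 14 mm across between 60 and 104 mm up (good to grip about 88 mm up), then a stopper 19 mm across from 104 to 125 mm, fixed to the flask. Round: its yaw means nothing.
- flask_green: Stoppered volumetric flask of brown amber glass with a green stopper, standing upright on the bench at the start. Origin at the centre of its underside, z up. 125 mm tall, 70 to 135 g: round bulb 50 mm across (widest 12 to 26 mm up, foot 38 mm across), tapering from 42 mm up to a plain neck 14 mm across between 60 and 104 mm up (good to grip about 88 mm up), then a stopper 19 mm across from 104 to 125 mm, fixed to the flask. Round: its yaw means nothing.
- flask_clear: Look-alike: flask of clear, colourless glass with a blue stopper; does not belong in the carrier. Shape, size and origin as flask_red.
- flask_white: Look-alike: flask of amber glass with a white stopper; does not belong in the carrier. Shape, size and origin as flask_red.
- pad_red: The red pad, 66 x 66 x 3 mm, fixed on the floor of one cell of the pale wooden carrier: the place of the flask with the red stopper. Origin: centre of its underside, 6 mm above the bench; a flask on the pad has its foot 9 mm above the bench. Each pad's x and y axes run along the carrier's walls, z up. Which colour is in which cell varies.
- pad_yellow: The yellow pad, 66 x 66 x 3 mm, fixed on the floor of one cell of the pale wooden carrier: the place of the flask with the yellow stopper. Origin: centre of its underside, 6 mm above the bench; a flask on the pad has its foot 9 mm above the bench. The carrier: a fixed open wooden box, 162 x 162 mm, of 2 x 2 cells 72 x 72 mm inside, a pad in the middle of each.
- pad_blue: The blue pad, 66 x 66 x 3 mm, fixed on the floor of one cell of the pale wooden carrier: the place of the flask with the blue stopper. Origin: centre of its underside, 6 mm above the bench; a flask on the pad has its foot 9 mm above the bench. Cell centres are 78 mm apart; cell walls are 6 mm thick and their tops are 42 mm above the bench.
- pad_green: The green pad, 66 x 66 x 3 mm, fixed on the floor of one cell of the pale wooden carrier: the place of the flask with the green stopper. Origin: centre of its underside, 6 mm above the bench; a flask on the pad has its foot 9 mm above the bench. A few other vessels up to 130 mm tall stand beyond the work, 0.78 m and more from the robot's base.
Things that resemble listed ones, but are neither listed nor needed, are in the scene too. What is shaped like the flask_yellow but purple or turquoise is not meant.

How it is judged:
By the outcome, as a careful person would: the job done as asked, in the order asked, and still so for the second after the job is handed in, with the robot touching nothing.
It also fails if it takes over 115 s, if anything falls off the work surface, if the arm or the gripper's body presses on something with over 40 N, if the wrist force passes 120 N, or if a joint passes its speed limit or range.

### The arm

A 6-joint arm with a two-finger parallel gripper is mounted at the origin on the work surface. World frame = base frame: x ahead of the robot, y to its left, z up, the work surface at z = 0. Lengths are in m, angles in degrees, forces in N, time in s.
With the tool pointing down it reaches from about 0.325 to 0.85 m from the base axis. Payload 15.5 kg.
Tool frame: the origin (TCP) lies at the very end of the fingers, on their centre line; the grasp point (between the pads) lies arm.grip_depth behind it (arm.grip_depth is the distance from the TCP to the grasp point, in m); z points along the fingers, y is the direction in which the jaws open and shut (so a half turn about z gives the same grasp; the last joint's range is limited). The gripper opens to 91 mm and grips with 3 to 60 N. Pads are 32 mm wide; open, the fingers measure 118 mm over their backs; the gripper's body (76 mm by 178 mm) begins 60 mm behind the grasp point.
Start: joints at [59.043, 28.281, 77.091, -0, 74.628, -5.472], TCP at [0.269, 0.564, 0.214] pointing down, gripper open.
Joint ranges: [-166.48, 166.48], [-47.26, 123.95], [12.59, 153.08], [-70.14, 250.14], [6.76, 159.57], [-176.63, 176.63]. Speed limits (degrees/s): [108.29, 108.29, 147.25, 172.46, 172.46, 172.46].

### API

Orientations are given as a 3x3 rotation matrix whose columns are the frame's x, y, z axes.
In Python, from rig import arm gives the robot as it stands. Calls block until the motion is done:
- arm.move_to(position, orientation): joint-space move of the TCP to a pose.
- arm.move_l(position, orientation=None, feed=0.15): straight line of the TCP; orientation=None keeps the orientation; feed is the mean speed in m/s.
- arm.move_joints(angles): joint-space move.
- arm.grip(opening): finger opening in m; the grip force is fixed at half the most; returns when the fingers have stopped.
- arm.sleep(seconds).
- arm.solve_ik(position, orientation): joint angles nearest the present ones, or None.
- arm.snapshot(name): name is "side" or "top"; returns the picture (480x640x3 uint8, red, green, blue); there is no depth.
- arm.get_calibration(name): a dict with "intrinsics" (3x3 intrinsics, pixels), "cam_to_world" (4x4, takes a point from camera to world coordinates). Camera axes: x right, y down, z forward; pixel columns grow to the right and rows downward; lengths in m; the calibration is good to about 2 mm. A picture is of the moment at which its call begins. get_calibration takes no time and is no camera call.
A pose or a line that the arm cannot do raises arm.Unreachable and nothing moves.
- arm.sign_off(): hands the job in, once; it reports no verdict.
Readings, each from a call of its own:
- arm.current_t(): time.
- arm.current_joint_positions(): joint angles.
- arm.current_dq(): joint speeds.
- arm.current_tau(): joint torques, N m.
- arm.current_ee_pos(): TCP position.
- arm.current_tool_rot(): TCP orientation.
- arm.current_force(): force on the tool from outside, world axes, zero at the start.
- arm.current_torque(): the same for the moment, N m.
- arm.current_width(): finger opening in m.
Only numpy, scipy, OpenCV 4.12 (cv2) and the standard library are available. Lean on these libraries where they do the work, as an engineer would, in place of code of your own. Each camera call takes 0.05 s, during which the arm holds its last target. There are 200 camera calls.

## Working session

There is one attempt and no reset: what is moved stays moved. The work goes in short steps, each a Python script; the robot and the scene stay as the last script left them, time stands still between calls to the robot, and variables do not carry over. Pictures are saved under pics/ and viewed, about 12 in all and at most 16, crops included, and the job is handed in when it is done.

```bash
ls; mkdir -p pics
python3 - <<'E'
from rig import arm
import cv2
print(arm.grip_depth, arm.current_t(), arm.current_tool_rot())
for n in("top","side"):
    cv2.imwrite(f"pics/{n}0.png",arm.snapshot(n)[:,:,::-1]); print(arm.get_calibration(n))
E
```

```text
pics
0.0188 0.0 [[-9.02694143e-01  4.30282360e-01 -6.12733042e-04]
 [ 4.30282783e-01  9.02693556e-01 -1.03461214e-03]
 [ 1.07934814e-04 -1.19758680e-03 -9.99999277e-01]]
{'intrinsics': array([[621.32209129,   0.        , 324.4176698 ],
       [  0.        , 621.32209129, 245.04845177],
       [  0.        ,   0.        ,   1.        ]]), 'cam_to_world': array([[ 0.01021544, -0.99804971,  0.06158258,  0.49363619],
       [-0.99978495, -0.0090829 ,  0.01864256, -0.01710287],
       [-0.01804686, -0.06175977, -0.99792787,  1.29630133],
       [ 0.        ,  0.        ,  0.        ,  1.        ]])}
{'intrinsics': array([[482.45741041,   0.        , 325.92121942],
       [  0.        , 482.45741041, 237.95549183],
       [  0.        ,   0.        ,   1.        ]]), 'cam_to_world': array([[ 0.98865477, -0.06971401,  0.13304771,  0.45571438],
       [-0.15004549, -0.49926156,  0.85336056, -0.78923004],
       [ 0.00693442, -0.8636422 , -0.5040576 ,  0.47801952],
       [ 0.        ,  0.        ,  0.        ,  1.        ]])}
```

View pics/top0.png

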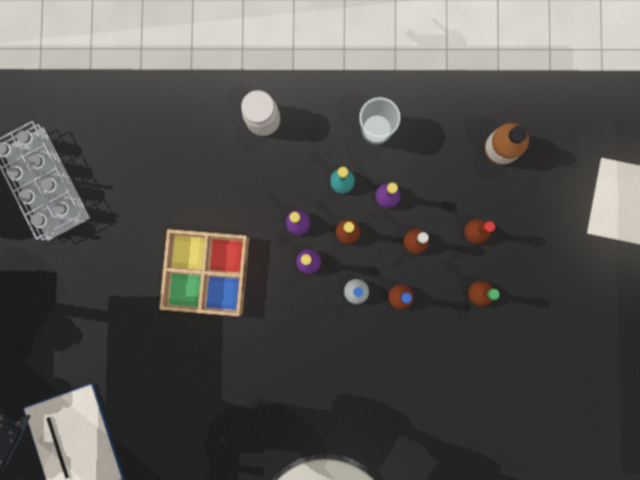

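View pics/side0.png

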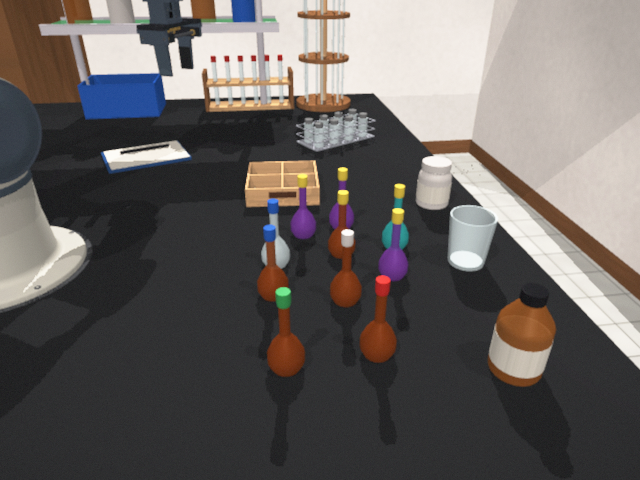

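The top view shows the amber flasks at:
- red: (479,231)
- green: (482,294)
- blue: (401,297)
- yellow: (348,231)

Look-alikes:
- clear with blue stopper: (357,292)
- amber with white stopper: (417,240)
- turquoise with yellow stopper: (343,180)
- purple with yellow stopper: (388,195), (298,223) and (309,262)

The carrier is at (205,272), with yellow top-left, red top-right, green bottom-left and blue bottom-right. I'll check these in a close crop.

Run:
```python
import cv2
im=cv2.imread("pics/top0.png")
c=cv2.resize(im[160:320,280:510],None,fx=3.4,fy=3.4,interpolation=cv2.INTER_CUBIC);cv2.imwrite("pics/c1.png",c)
c=cv2.resize(im[220:325,150:260],None,fx=5,fy=5,interpolation=cv2.INTER_CUBIC);cv2.imwrite("pics/c2.png",c)
```

```text
(no output)
```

View pics/c1.png

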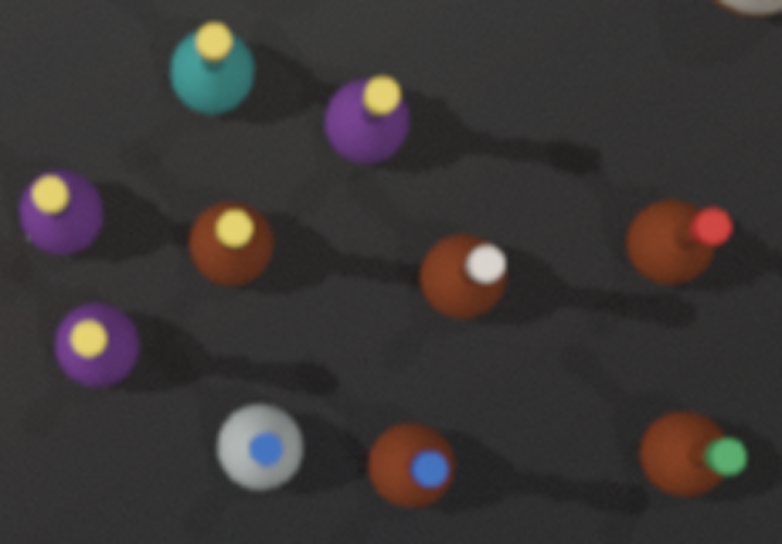

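View pics/c2.png

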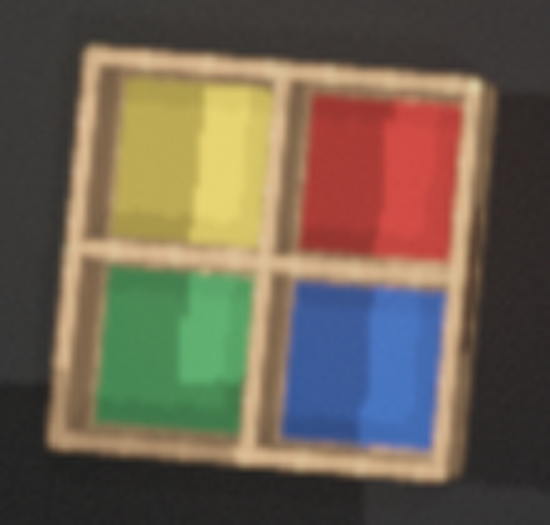

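The crops confirm the choice: the amber flasks have stoppers, in c1 pixels, at yellow (234,229), red (713,227), green (727,457) and blue (430,469). The carrier's wall tops cross at about (267,257) in c2. Next I'll work out the positions and check them against bulb positions and the side view.

```bash
cat > h.py <<'E'
import numpy as np
from rig import arm
def ray(n,u,v,z):
    c=arm.get_calibration(n);K=c["intrinsics"];T=c["cam_to_world"]
    d=T[:3,:3]@np.linalg.solve(K,[u,v,1]);o=T[:3,3]
    return (o+d*(z-o[2])/d[2])[:2]
def proj(n,p):
    c=arm.get_calibration(n);T=c["cam_to_world"]
    q=c["intrinsics"]@(T[:3,:3].T@(np.array(p)-T[:3,3]));return q[:2]/q[2]
E
python3 - <<'E'
from h import *
np.set_printoptions(precision=4,suppress=True)
c1=lambda u,v:(280+(u+.5)/3.4-.5,160+(v+.5)/3.4-.5)
c2=lambda u,v:(150+(u+.5)/5-.5,220+(v+.5)/5-.5)
S=dict(red=(713,227,670,242),green=(727,457,683,454),yellow=(234,229,231,243),blue=(430,469,411,466),clear=(266,449,260,447),white=(486,264,463,277),p3=(88,339,97,345),p1=(50,194,62,213),p2=(382,95,367,121),teal=(213,42,212,71))
for k,(a,b,c,d) in S.items():
    s=ray("top",*c1(a,b),.125); q=ray("top",*c1(c,d),.02)
    print(k,s,q,np.hypot(*s),proj("side",[*s,.125]))
P=[ray("top",*c2(*p),.042) for p in((95,57),(477,86),(447,468),(60,440))]
print(P,np.mean(P,0),ray("top",*c2(267,257),.042))
for i in range(4):
    e=P[(i+1)%4]-P[i];print(np.hypot(*e),np.degrees(np.arctan2(e[1],e[0])))
for n,p in dict(yellow=(192,160),red=(383,177),green=(174,347),blue=(365,365)).items(): print(n,ray("top",*c2(*p),.009))
E
```

```text
red [ 0.6039 -0.3056] [ 0.6045 -0.3055] 0.676816395818263 [382.4326 279.9053]
green [ 0.4769 -0.3125] [ 0.477  -0.3127] 0.570174638572747 [282.4053 291.6238]
yellow [ 0.6005 -0.0404] [ 0.6016 -0.0407] 0.6018829822048902 [342.2821 192.3255]
blue [ 0.4686 -0.1494] [ 0.4681 -0.1499] 0.49187087337815344 [268.9534 227.6837]
clear [ 0.4787 -0.059 ] [ 0.4785 -0.0591] 0.48230061432908466 [272.3376 201.1789]
white [ 0.5822 -0.1802] [ 0.5822 -0.1809] 0.609483699671218 [347.0293 232.5383]
p3 [0.5385 0.0402] [0.539  0.0398] 0.5400392431047029 [301.7083 176.0978]
p1 [0.6192 0.0623] [0.619 0.062] 0.6223694629801039 [342.2986 169.3809]
p2 [ 0.6762 -0.1223] [ 0.6766 -0.1227] 0.6872088730594123 [397.6931 210.9396]
teal [ 0.7054 -0.0278] [ 0.7066 -0.0283] 0.7059671576076355 [398.8698 186.0208]
[array([0.5968, 0.3238]), array([0.5863, 0.1677]), array([0.4319, 0.177 ]), array([0.4415, 0.334 ])] [0.5141 0.2506] [0.5162 0.2517]
0.1564205460094543 -93.83177711932288
0.1546821373102115 176.54669630035295
0.15724568323593818 86.52930277576074
0.15566985170169037 -3.758258176691726
yellow [0.5568 0.291 ]
red [0.5505 0.2111]
green [0.479  0.2967]
blue [0.4724 0.217 ]
```

Stopper, bulb and side-view positions agree within about 1.5 mm, and the carrier side lengths come out right (156 mm). I'm picking red first.

```bash
cat >> h.py <<'E'
F=dict(red=(.604,-.3056),yellow=(.601,-.0405),blue=(.4685,-.1496),green=(.477,-.3126))
a=np.radians(-3.7);ex=np.array([np.cos(a),np.sin(a)]);ey=np.array([-ex[1],ex[0]]);C=np.array([.515,.251])
P={k:C+.039*(i*ex+j*ey) for k,(i,j) in dict(yellow=(1,1),red=(1,-1),green=(-1,1),blue=(-1,-1)).items()}
R=np.column_stack([[*-ex,0],[*ey,0],[0,0,-1]])
HI=.24; G=.088-arm.grip_depth
def pick(k):
    x,y=F[k]
    arm.move_to([x,y,HI],R); arm.grip(.05)
    arm.move_l([x,y,G+.03],R,feed=.15); arm.move_l([x,y,G],R,feed=.08)
    f0=arm.current_force(); arm.grip(0.0); print(k,"width",arm.current_width())
    if arm.current_width()<.011: raise SystemExit("missed")
    arm.move_l([x,y,G+.02],feed=.06); print("lift F",np.round(arm.current_force()-f0,2),arm.current_width())
    arm.move_l([x,y,HI],feed=.2)
def carry(k):
    arm.move_l([*P[k],HI],R,feed=.22)
    print("t",round(arm.current_t(),1),"w",arm.current_width())
def place(k):
    x,y=P[k]
    arm.move_l([x,y,G+.03],feed=.12); arm.move_l([x,y,G+.012],feed=.04)
    arm.sleep(.2); f0=arm.current_force()[2]
    for dz in np.arange(.011,.005,-.001):
        arm.move_l([x,y,G+dz],feed=.02); arm.sleep(.1); f=arm.current_force()[2]-f0
        if f>1: break
    print("contact dz",dz,"dF",f)
    arm.grip(.035); arm.move_l([x,y,G+.06],feed=.1); arm.move_l([x,y,HI],feed=.25)
    print("t",round(arm.current_t(),1))
def pic(fn):
    import cv2
    t=arm.snapshot("top");s=arm.snapshot("side")
    cv2.imwrite(fn,np.hstack([cv2.resize(t[150:350,120:520],(480,240)),cv2.resize(s[130:390,200:480],(320,297))[:240]])[:,:,::-1])
E
python3 - <<'E'
from h import *
pick("red");carry("red");pic("pics/r1.png")
E
```

```text
red width 0.017880790854092075
lift F [ 0.27  0.46 -1.66] 0.017997099360812924
t 10.2 w 0.017992620733055662
```

View pics/r1.png

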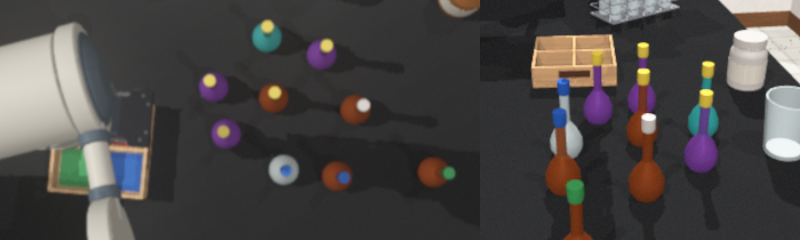

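Width reads 18 mm rather than 14 mm, and the side crop misses the flask. I'll look at the held flask before lowering it.

Run:
```python
from h import *
import cv2
print(arm.current_ee_pos(),arm.current_tool_rot()[:,2])
s=arm.snapshot("side");cv2.imwrite("pics/s2.png",cv2.resize(s[0:220,200:420],None,fx=2.7,fy=2.7,interpolation=cv2.INTER_CUBIC)[:,:,::-1])
```

```text
[0.55152858 0.2090548  0.23999715] [-2.56829321e-05 -6.75292075e-05 -9.99999997e-01]
```

View pics/s2.png

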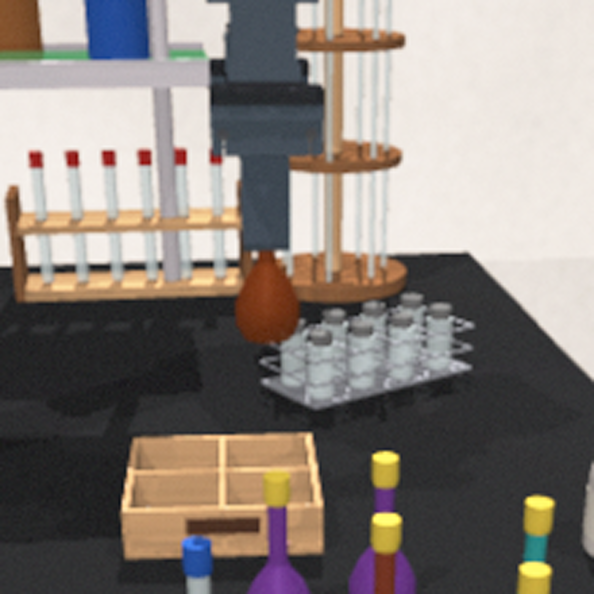

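Run:
```python
from h import *
p=arm.current_ee_pos()
f=lambda z:(proj("side",[p[0],p[1],z])-[200,0])*2.7
for z in(.24,.19,.171,.160,.15): print(z,f(z))
print(arm.current_width(),arm.current_force())
```

```text
0.24 [264.95667912 246.1879624 ]
0.19 [266.38189737 311.77645061]
0.171 [266.90500405 335.84979931]
0.16 [267.20338747 349.58139259]
0.15 [267.47185762 361.93637842]
0.017939416275086894 [-0.95030041  0.44865139 -0.41995416]
```

The flask hangs upright and the foot height fits the expected grip within a few mm, so the width offset is harmless. I'm placing it with contact detection.

```bash
sed -i 's/\[130:390,200:480\],(320,297))\[:240\]/[100:280,200:440],(320,240))/' h.py
python3 - <<'E'
from h import *
place("red")
arm.move_to([*F["yellow"],HI],R)
pic("pics/r3.png")
E
```

```text
contact dz 0.008999999999999998 dF 4.1061701832042194
t 15.3
```

View pics/r3.png

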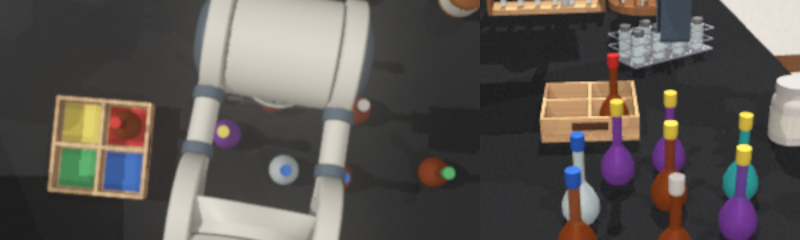

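Red stands upright on the red pad, with contact at exactly 9 mm. Doing the rest the same way.

Run:
```python
from h import *
for k in("yellow","blue","green"):
    pick(k);carry(k);place(k)
arm.move_to([.40,-.1,.3],R)
import cv2
t=arm.snapshot("top");s=arm.snapshot("side")
cv2.imwrite("pics/e1.png",cv2.resize(t[150:350,140:520],(760,400))[:,:,::-1]);cv2.imwrite("pics/e2.png",s[:,:,::-1])
```

```text
yellow width 0.017965324981728086
lift F [ 0.21 -0.28 -1.62] 0.0178295036182371
t 22.3 w 0.018107290433498246
contact dz 0.008999999999999998 dF 4.697376071870195
t 27.2
blue width 0.01799234708918786
lift F [ 0.49 -0.34 -1.55] 0.01806668981365186
t 34.7 w 0.017686931897174536
contact dz 0.011 dF 1.0359936768863787
t 38.9
green width 0.017863460147768045
lift F [-0.97 -0.48 -0.21] 0.01790017105073811
t 47.7 w 0.01804337099391195
contact dz 0.008999999999999998 dF 3.828963112491529
t 52.6
```

View pics/e1.png

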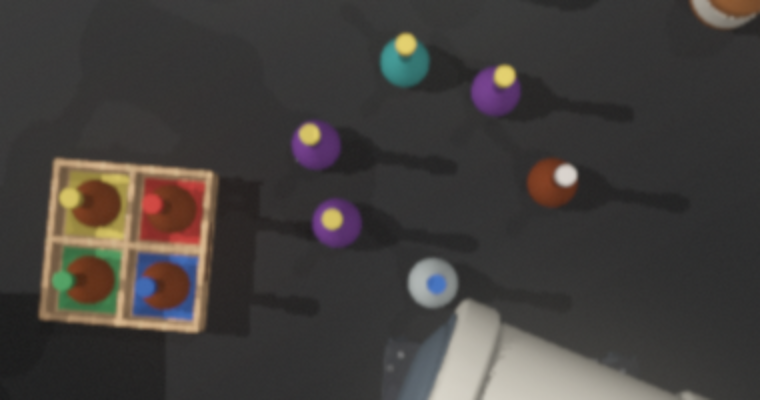

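View pics/e2.png

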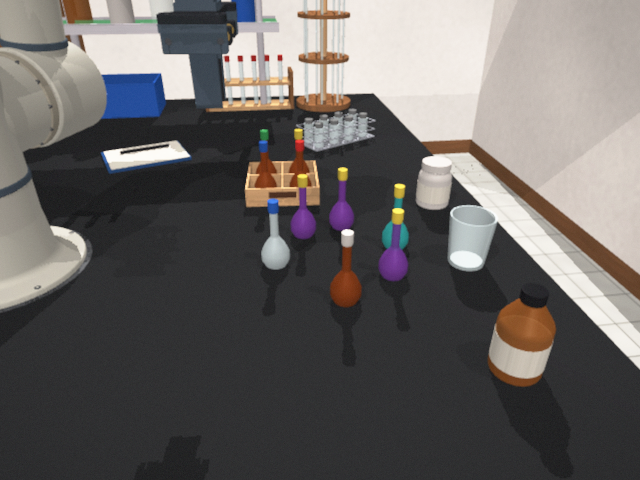

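All four flasks stand in their matching cells, and the clear and white flasks are at their original pixels, (358,292) and (423,238).

```bash
python3 -c "
from rig import arm
arm.sleep(.5);print(arm.current_t(),arm.current_width());arm.sign_off()"
```

```text
54.7417 0.03490557980696877
the job is handed in; nothing more can be done
```

I moved the red, yellow, blue and green amber flasks, in that order, into the carrier cells with matching pads, and handed the job in at 54.7 s. The last top and side pictures show all four upright in the right cells. The clear and white-stoppered flasks are unmoved, and so are the purple and turquoise ones.

Two readings disagreed with what I expected:
- **Finger width:** it read about 18 mm on a 14 mm neck at every grasp. The flasks still held firmly, and I saw the red one hanging upright.
- **Blue release:** my contact check triggered at 11 mm on a marginal 1.0 N reading, while the other three touched at 9 mm with about 4 N. The blue flask may have been let go up to 2 mm above its pad; it stands upright.

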